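# Find the balance of a weighted flattening bar and park it on its drying stand

### The job

Put the steel flattening bar away on the drying stand, laid level across both rails so that both carry its weight and it cannot tip off. Nobody can see where the ballast inside it sits: take it for a low trial lift first, put it flat on the worktop again and let go, then take hold where it balances and carry it over level. Leave the can, the oil bottle and the little slip stone where they are.

Things in the scene. Friction and masses are not known exactly. Their poses are not given: they have to be found in the camera images.
- bar: Steel flattening bar lying flat, 315 mm long, 0.8 kg. Origin: centre of the tube's underside; x along the bar to the head, z up. Tube 30 mm wide, 28 high, from x = -150 (black end cap) to +123 mm. Hidden ballast inside, fixed, is most of the weight: balance point unseen, anywhere from x = -35 to +90 mm. Held well off balance it loads the wrist and, in a light grip, droops on the heavy side.
- stand: Fixed drying stand: wooden foot 126 mm (x) by 84 mm (y), 16 mm high, with two bent steel wire rails. Origin: centre of its underside, z up. The rails run along its x at y = +30 and -30 mm, tops level at z = 80 mm; nothing is between them above the foot, so fingers can go down there. The bar is to lie along the stand's y, head to either side, its balance point between the rails.
- rail_left: Left wire rail of the stand (its +y side), 8 mm thick: straight and level from x = -46 to +46 mm, top at z = 80 mm, legs down at x = +-50 mm. Origin under the middle of the rail, at the underside of the foot; axes as the stand's.
- rail_right: Right wire rail of the stand (its -y side), else the same.
- drink_can: Bystander: white can, 53 mm across, 90 mm tall; origin at the centre of its underside.
- oil_bottle: Bystander: small oil bottle with a white nozzle, 36 mm across, 132 mm tall; origin at the centre of its underside.
- slip_stone: Bystander: flat dark grey slip stone, 43 x 70 x 14 mm; origin at the centre of its underside.
- bar_head (a point): Centre of the underside of the bar's dark cast head, 144 mm along x from the bar's origin. The head is 42 mm long, 50 mm wide and 28 mm high, its underside flush with the tube's.
Not all that is in view belongs to the job. Of the things that look like the stand, the largest one is meant.

How it is judged:
By the outcome, as a careful person would: the job done as asked, in the order asked, and still so for the second after the job is handed in, with the robot touching nothing.
It also fails if it takes over 58 s, if anything falls off the work surface, if the arm or the gripper's body presses on something with over 40 N, if the wrist force passes 120 N, or if a joint passes its speed limit or range.

### The arm

A 6-joint arm with a two-finger parallel gripper is mounted at the origin on the work surface; the furniture and walls round the work are solid. World frame = base frame: x ahead of the robot, y to its left, z up, the work surface at z = 0. Lengths are in mm, angles in degrees, forces in N, time in s.
With the tool pointing down it reaches from about 300 to 850 mm from the base axis. Payload 4.2 kg.
Tool frame: the origin (TCP) lies at the very end of the fingers, on their centre line; the grasp point (between the pads) lies 19 mm behind it (env.grip_depth is the distance from the TCP to the grasp point, in mm); z points along the fingers, y is the line along which they close (so a half turn about z gives the same grasp; the last joint's range is limited). The gripper opens to 91 mm and grips with 3 to 60 N. Pads are 32 mm wide; open, the fingers measure 118 mm over their backs; the gripper's body (76 mm by 178 mm) begins 60 mm behind the grasp point.
Start: joints at [75.229, 18.312, 89.639, -0, 72.044, -1.146], TCP at [135.452, 558.837, 188.076] pointing down, gripper open.
Joint ranges: [-177.97, 177.97], [-48.28, 115.42], [12.27, 149.76], [-77.06, 257.06], [2.81, 150.46], [-146.56, 146.56]. Speed limits (degrees/s): [147.25, 147.25, 180, 180, 180, 180].

### API

Orientations are given as [roll, pitch, yaw] about the fixed x, y, z axes, in that order (R = Rz(yaw) Ry(pitch) Rx(roll)).
In Python, from workcell import env, cams gives the robot as it stands.
- The arm moves only by the tool apply_moves, never from a script. Its argument "deltas" is a list of rows, each a list of 5 numbers: the shift along the tool's x, y, z in m, then the turn about the tool's z in rad, then the opening, from -1 (shut) to 1 (fully open), so that 0 is half open. In form: [[tx, ty, tz, roll, gripper], ...]. A call has 1 to 5 rows; each row is the pose to reach, as a shift and turn from the pose commanded when the call began, along the tool's axes at that moment; what a row does not reach only later rows make up. A row lasts 1/10 s, in which the tool goes at most 50 mm and 8.59 degrees, less where a joint would pass 70% of its speed; a pose out of reach is approached as far as the arm can. A call with a gripper value outside its range is refused whole. The fingers move at their own pace and stop on an object; "grip_force" is the grip in N (left out, the last holds). Time passes only in rows, so rows that repeat a pose let the fingers close. It gives the time, the measured TCP pose, the force, the opening and the grip force at its end, in the units of the state.
- env.state(): the state, without advancing time (a new reading comes with each control period).
- cams.grab_frame(name): name is "scene" or "top" or "wrist"; returns the picture (420x560x3 uint8, blue, green, red); there is no depth.
- cams.get_calibration(name): a dict with "mtx" (3x3 intrinsics, pixels), "eye" and "attitude" of the camera in the world; the wrist camera has in their place "tool_from_camera" (4x4, takes a point from camera to tool coordinates, whose origin is the TCP and whose axes are the flange's). Camera axes: x right, y down, z forward; pixel columns grow to the right and rows downward; lengths in mm; the calibration is good to about 2 mm. The wrist camera is an equidistant fisheye: a pixel r from the principal point sees the ray r / f radians off the axis. A picture is of the moment at which its call begins: read the wrist's pose just before it. get_calibration takes no time and is no camera call.
- env.job_done(): hands the job in; it is judged then, once.
The state is a dict: "time_s": time; "qpos": joint angles; "qvel": joint speeds; "effort": joint torques, N m; "ee_pos": TCP position; "ee_rot": TCP orientation; "force": force on the tool from outside, world axes, zero at the start; "torque": the same for the moment, N m; "gripper_width": finger opening in mm; "gripper_force": force on a finger pad.
Only numpy, scipy, OpenCV 4.12 (cv2) and the standard library are available. Lean on these libraries where they do the work, as an engineer would, in place of code of your own. Each camera call takes 0.05 s, during which the arm holds its last target. There are 200 camera calls.

## Working session

There is one attempt and no reset: what is moved stays moved. The work goes in short steps, Python scripts to look and compute and a tool call to move; the robot and the scene stay as the last step left them, time stands still between calls to the robot, and variables do not carry over. Pictures are saved under pics/ and viewed, at most 10 in all, crops included, and the job is handed in when it is done.

Besides the shell and the picture viewer there is one more tool, called as a command line: name --pt "numbers of a row" for each row, then --argument value for the rest. apply_moves: Moves the arm, as the interface text tells. Its arguments: {"type":"object","properties":{"deltas":{"type":"array"},"grip_force":{"type":"number"}},"required":["deltas"]}

```bash
mkdir -p pics; python3 - <<'E'
from workcell import env,cams
import cv2
for n in("scene","top"):
    cv2.imwrite(f"pics/{n}0.png",cams.grab_frame(n)); c=cams.get_calibration(n); print(n,c)
print(cams.get_calibration("wrist"))
s=env.state();print(s)
E
```

```text
scene {'mtx': array([[387.96599862,   0.        , 277.6049956 ],
       [  0.        , 387.96599862, 204.73398152],
       [  0.        ,   0.        ,   1.        ]]), 'eye': array([750.64500961, 868.3166472 , 572.20856675]), 'attitude': array([-121.25389475,   -0.47398209,  169.9906973 ])}
top {'mtx': array([[517.23303099,   0.        , 279.32374059],
       [  0.        , 517.23303099, 216.87357422],
       [  0.        ,   0.        ,   1.        ]]), 'eye': array([ 535.35103321,   -4.8669921 , 1158.95209368]), 'attitude': array([-177.5652612 ,    1.55228315,  -90.31938596])}
{'mtx': array([[325.1922621 ,   0.        , 282.74751619],
       [  0.        , 325.1922621 , 205.66993144],
       [  0.        ,   0.        ,   1.        ]]), 'tool_from_camera': array([[-4.01830778e-05, -9.54947208e-01, -2.96775721e-01,
         8.44089704e+01],
       [ 9.99999990e-01,  2.51407849e-06, -1.43488455e-04,
         5.09267025e-01],
       [ 1.37770017e-04, -2.96775724e-01,  9.54947198e-01,
        -1.97337706e+02],
       [ 0.00000000e+00,  0.00000000e+00,  0.00000000e+00,
         1.00000000e+00]])}
{'time_s': 0.1, 'qpos': array([ 7.52277034e+01,  1.83471275e+01,  8.96986043e+01, -8.23467625e-04,
        7.20434113e+01, -1.14574336e+00]), 'qvel': array([-0.03777866, -0.03991453, -0.21407486, -0.02241509,  0.04342525,
       -0.1132919 ]), 'effort': array([ 1.10061799e-03, -4.13333631e+01, -2.32511866e+01,  7.27652782e-02,
        4.22226987e-02, -5.16308421e-05]), 'ee_pos': array([135.3447901 , 558.34670172, 187.31840809]), 'ee_rot': array([-1.79910859e+02, -9.99671660e-04,  1.66373701e+02]), 'force': array([-0.43572746,  0.02512801,  0.49769071]), 'torque': array([-0.01815751, -0.04080629, -0.02318085]), 'gripper_force': 0.0, 'gripper_width': 91.04167585465021}
```

View pics/top0.png

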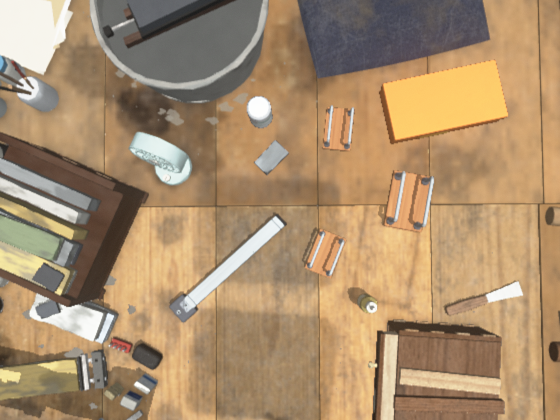

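View pics/scene0.png

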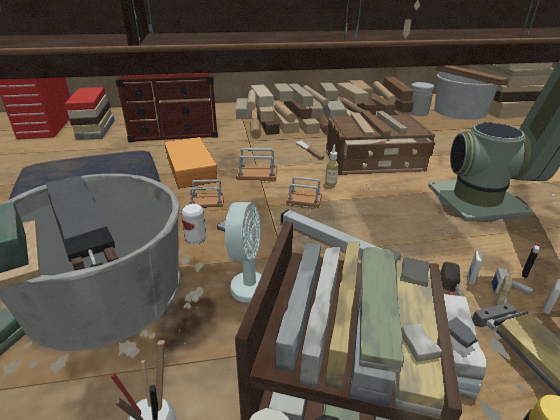

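The top view shows the bar from its head at (183,307) to its end cap at (280,221), and the largest stand at (410,201). The slip stone is at (270,157), the can at (260,110) and the bottle at (368,303). Two smaller decoy stands are at (338,128) and (325,252).

```bash
cat > h.py <<'E'
import numpy as np,cv2
from scipy.spatial.transform import Rotation as R
from workcell import env,cams
def cast(n,px,z):
    c=cams.get_calibration(n);px=np.atleast_2d(np.float64(px))
    d=np.c_[(px-c["mtx"][:2,2])/c["mtx"][0,0],np.ones(len(px))]@R.from_euler("xyz",c["attitude"],degrees=True).as_matrix().T
    e=c["eye"];return e+d*((z-e[2])/d[:,2])[:,None]
def wcast(px,z,s):
    c=cams.get_calibration("wrist");px=np.atleast_2d(np.float64(px))
    u=(px-c["mtx"][:2,2])/c["mtx"][0,0];r=np.linalg.norm(u,axis=1,keepdims=True)
    d=np.c_[u/r*np.sin(r),np.cos(r)];T=c["tool_from_camera"];A=R.from_euler("xyz",s["ee_rot"],degrees=True).as_matrix()
    d=d@(A@T[:3,:3]).T;e=A@T[:3,3]+s["ee_pos"];return e+d*((z-e[2])/d[:,2])[:,None]
E
python3 - <<'E'
from h import *
im=cv2.imread("pics/top0.png")
a=cv2.resize(im[195:335,160:300],None,fx=4,fy=4,interpolation=2);b=cv2.resize(im[150:250,370:450],None,fx=5,fy=5,interpolation=2)
o=np.zeros((560,960,3),np.uint8);o[:,:560]=a;o[:500,560:960]=b
cv2.imwrite("pics/c.png",o[:, :960][:, :]);cv2.imwrite("pics/c.png",cv2.resize(o,(800,467)))
for n,p,z in[("head",(183,307),28),("cap",(280,221),28),("stand",(410,201),80),("d1",(338,128),60),("d2",(325,252),60),("bottle",(368,303),100),("can",(260,110),90),("stone",(270,157),14),("boxcorner",(393,140),50),("fanhead",(160,150),130)]:print(n,cast("top",p,z).round())
E
```

```text
head [[388. 237.  28.]]
cap [[575.  24.  28.]]
stand [[ 613. -248.   80.]]
d1 [[ 771. -102.   60.]]
d2 [[507. -72.  60.]]
bottle [[ 405. -155.  100.]]
can [[805.  63.  90.]]
stone [[718.  46.  14.]]
boxcorner [[ 746. -220.   50.]]
fanhead [[716. 263. 130.]]
```

View pics/c.png

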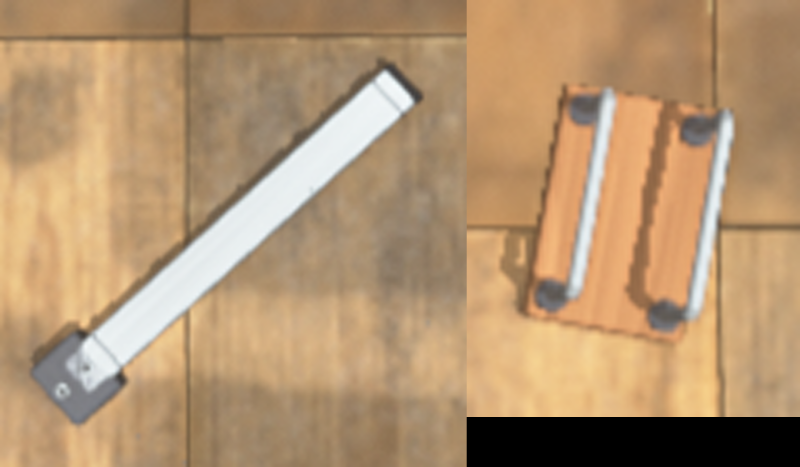

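```bash
python3 - <<'E'
from h import *
b=cast("top",[(177.1,314.1),(280.9,218.7)],20);r=cast("top",[(404.2,171.6),(396,221.3),(432.5,176.9),(424.3,226.1)],78)
print(b.round(),np.linalg.norm(b[0]-b[1]));u=(b[0]-b[1])/np.linalg.norm(b[0]-b[1])
print("u",u,np.degrees(np.arctan2(u[1],u[0])),"origin",b[1]+150*u)
print(r.round(),"stand",r.mean(0),[np.degrees(np.arctan2(*(r[i]-r[i+1])[1::-1])) for i in(0,2)],"gap",np.linalg.norm((r[0]+r[1]-r[2]-r[3])/2),np.linalg.norm(r[0]-r[1]))
E
```

```text
[[371. 252.  20.]
 [580.  22.  20.]] 310.03137870319165
u [-0.67227805  0.74029874  0.        ] 132.24312982326867 origin [479.0734865  133.31856694  20.        ]
[[ 674. -237.   78.]
 [ 571. -218.   78.]
 [ 663. -295.   78.]
 [ 560. -277.   78.]] stand [ 616.97914913 -256.88887027   78.        ] [np.float64(-10.163026521578333), np.float64(-10.372867306057001)] gap 59.34464992190178 105.2951806508804
```

apply_moves --pt "-0.03 -0.023 0 0 1" --pt "-0.065 -0.05 0 0 1" --pt "-0.1 -0.077 0 0 1" --pt "-0.135 -0.104 0 0 1" --pt "-0.17 -0.131 0 0 1" --grip_force 50

```text
time_s: 0.6
ee_pos: [270.4, 389.8, 187.7]
ee_rot: [-180.0, -0.0, 166.4]
force: [1.0, -0.3, -0.5]
gripper_width: 91.2
gripper_force: 0.0
```

apply_moves --pt "-0.035 -0.027 0 0.11 1" --pt "-0.07 -0.054 0 0.22 1" --pt "-0.105 -0.081 0 0.33 1" --pt "-0.14 -0.108 0 0.45 1" --pt "-0.175 -0.135 0 0.597 1"

```text
time_s: 1.1
ee_pos: [408.7, 217.4, 187.9]
ee_rot: [-180.0, -0.0, 131.8]
force: [0.9, 1.0, 0.5]
gripper_width: 91.1
gripper_force: 0.0
```

apply_moves --pt "-0.04 0 0 0 1" --pt "-0.08 0 0 0 1" --pt "-0.08 0 0 0 1"

```text
time_s: 1.4
ee_pos: [464.4, 156.6, 187.6]
ee_rot: [-180.0, 0.1, 131.9]
force: [-0.3, 0.5, 0.0]
gripper_width: 91.1
gripper_force: 0.0
```

```bash
python3 - <<'E'
from h import *
s=env.state();im=cams.grab_frame("wrist");cv2.imwrite("pics/w1.png",im);print(s["ee_pos"],s["ee_rot"],s["force"],s["torque"])
E
```

```text
[464.35089467 156.63565732 187.62819184] [-1.79989096e+02  9.21969690e-02  1.31884307e+02] [-0.32057657  0.5115369   0.02316278] [-0.04609245  0.02260883 -0.10083065]
```

View pics/w1.png

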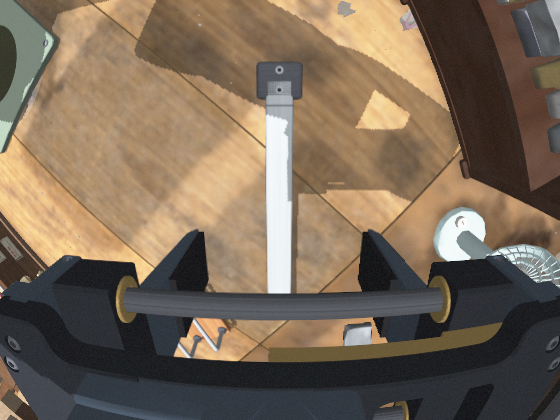

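The wrist view shows the bar running straight up between the fingers. The far edge of its head is at (279,62), and the tube centreline is at about (279,150) and (280,285).

```bash
python3 - <<'E'
from h import *
s=env.state();p=wcast([(279.5,63),(280,96),(279,150),(280,285)],28,s);print(p.round(1))
A=R.from_euler("xyz",s["ee_rot"],degrees=True).as_matrix();print(((p-s["ee_pos"])@A).round(1))
E
```

```text
[[370.6 255.9  28. ]
 [395.4 229.1  28. ]
 [434.3 184.   28. ]
 [548.2  58.2  28. ]]
[[ 134.1   -3.   159.6]
 [  97.5   -2.5  159.6]
 [  38.    -3.7  159.5]
 [-131.8   -3.1  159.5]]
```

apply_moves --pt "-0.001 -0.003 0.03 0 1" --pt "-0.001 -0.003 0.075 0 1" --pt "-0.001 -0.003 0.12 0 1" --pt "-0.001 -0.003 0.16 0 1" --pt "-0.001 -0.003 0.182 0 1"

```text
time_s: 1.95
ee_pos: [456.9, 157.3, 3.1]
ee_rot: [-179.7, -0.2, 132.2]
force: [1.6, 0.3, -0.1]
gripper_width: 91.3
gripper_force: 0.0
```

apply_moves --pt "0 0 0 0 1" --pt "0 0 0 0 -0.3" --pt "0 0 0 0 -1" --pt "0 0 0 0 -1" --pt "0 0 0 0 -1"

```text
time_s: 2.45
ee_pos: [461.0, 157.4, 7.2]
ee_rot: [179.9, 0.1, 132.2]
force: [0.3, -0.1, -0.0]
gripper_width: 62.0
gripper_force: 0.0
```

apply_moves --pt "0 0 0 0 -1" --pt "0 0 0 0 -1" --pt "0 0 0 0 -1" --pt "0 0 0 0 -1" --pt "0 0 0 0 -1"

```text
time_s: 2.95
ee_pos: [460.2, 157.0, 6.0]
ee_rot: [-180.0, -0.0, 132.2]
force: [-0.2, -0.1, 0.4]
gripper_width: 22.1
gripper_force: 0.0
```

```bash
python3 - <<'E'
from h import *
s=env.state();im=cams.grab_frame("wrist");cv2.imwrite("pics/w2.png",im);print(s)
E
```

```text
{'time_s': 2.95, 'qpos': array([ 1.74748406e+01,  2.18356534e+01,  1.15150291e+02,  8.12164511e-03,
        4.30213361e+01, -2.46954283e+01]), 'qvel': array([-0.00321348, -0.08017326,  0.02800994,  0.08251679,  0.04921874,
       -0.07258704]), 'effort': array([-3.09884221e-03, -3.72030330e+01, -1.58511794e+01,  3.77477368e-02,
        6.59795059e-02,  2.42376263e-04]), 'ee_pos': array([460.21516726, 156.97621463,   5.98345144]), 'ee_rot': array([-1.79995699e+02, -8.07573930e-03,  1.32164331e+02]), 'force': array([-0.18015479, -0.07282585,  0.39016852]), 'torque': array([-0.06064855, -0.00700365,  0.02194223]), 'gripper_force': 0.0, 'gripper_width': 22.080885249189393}
```

View pics/w2.png

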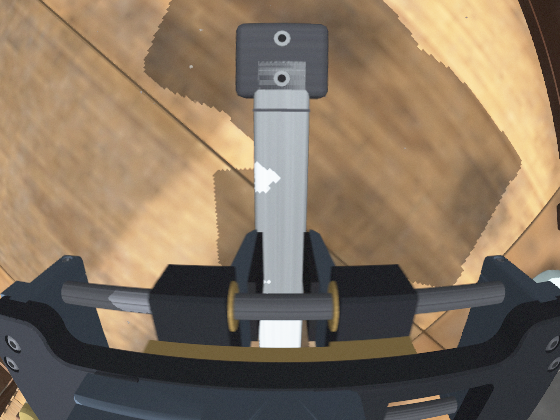

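The fingers now straddle the tube at rows 230–290, close against its edges at columns 262 and 307. I'll give the grip more time.

apply_moves --pt "0 0 0 0 -1" --pt "0 0 0 0 -1" --pt "0 0 0 0 -1" --grip_force 55

```text
time_s: 3.3
ee_pos: [460.3, 157.1, 6.0]
ee_rot: [180.0, -0.0, 132.2]
force: [-0.0, 0.8, -0.2]
gripper_width: 0.3
gripper_force: 0.0
```

```bash
python3 - <<'E'
from h import *
s=env.state();w=cams.grab_frame("wrist");t=cams.grab_frame("scene");cv2.imwrite("pics/w3.png",np.hstack([cv2.resize(w,(400,300)),cv2.resize(t[150:330,230:470],(400,300))]));print(s["gripper_width"],s["gripper_force"],s["ee_pos"])
E
```

```text
0.3403093439807958 0.0 [460.26007493 157.05124548   6.0422809 ]
```

View pics/w3.png

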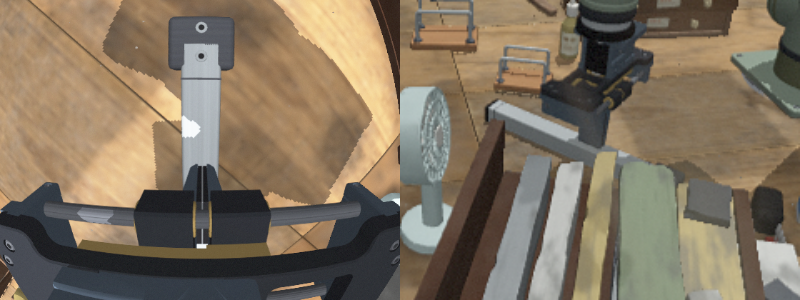

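```bash
python3 - <<'E'
from h import *
s=env.state();print(env.grip_depth,[a for a in dir(env) if a[0]!='_'])
p=wcast([(237,60),(328,60)],28,s);print("headwidth now",np.linalg.norm(p[0]-p[1]))
c=cams.get_calibration("wrist");T=c["tool_from_camera"];print("cam height",s["ee_pos"][2]-T[2,3])
# project points in scene
c=cams.get_calibration("scene");A=R.from_euler("xyz",c["attitude"],degrees=True).as_matrix()
for q in([460,157,6],[460,157,28],[460,157,0],[460,157,45]):
    v=A.T@(np.array(q)-c["eye"]);print(q,(c["mtx"]@v/v[2])[:2], "crop",((c["mtx"]@v/v[2])[:2]-[230,150])*[400/240,300/180]+[400,0])
E
```

```text
18.8 ['Unreachable', 'grip_depth', 'job_done', 'state']
headwidth now 48.26519208123245
cam height 203.35700365599132
[460, 157, 6] [343.0201774 244.3089036] crop [588.36696233 157.181506  ]
[460, 157, 28] [343.90363475 236.90976841] crop [589.83939126 144.84961401]
[460, 157, 0] [342.78295966 246.29565041] crop [587.97159944 160.49275069]
[460, 157, 45] [344.60138211 231.06599231] crop [591.00230351 135.10998718]
```

```bash
python3 - <<'E'
from h import *
w=cams.grab_frame("wrist");t=cams.grab_frame("scene")
cv2.imwrite("pics/w4.png",np.hstack([cv2.resize(w[200:350,210:350],(420,450),interpolation=2),cv2.resize(t[200:280,290:380],(380,450),interpolation=2)]))
E
```

```text
(no output)
```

View pics/w4.png

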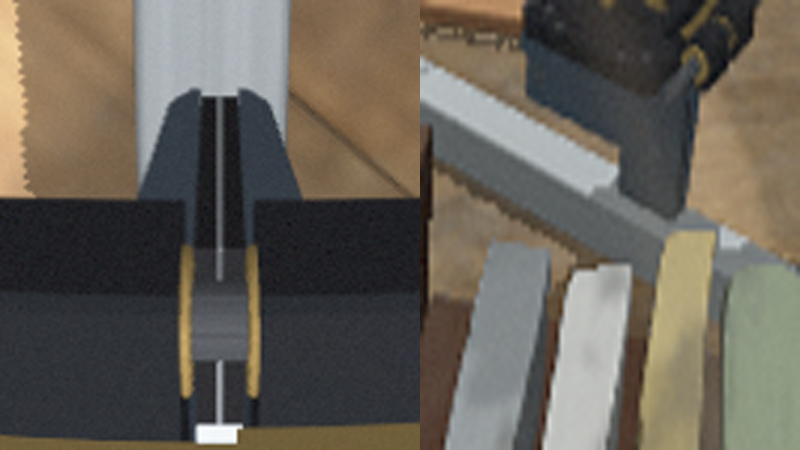

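The fingers closed on nothing. The scene view puts their tips at the bar's top face, although the reported z is 6. I'll check that offset before moving again.

```bash
python3 - <<'E'
from h import *
s=env.state();A=R.from_euler("xyz",s["ee_rot"],degrees=True).as_matrix()
# fingertip lower edge corners in scene: right crop px
f=lambda x,y:(290+(x-420)/380*90,200+y/450*80)
for z in(6,20,28,34,40):
    p=cast("scene",[f(622,193),f(675,215),f(690,213)],z);print(z,((p-s["ee_pos"])@A).round(1)[:,:2].tolist())
# bar top height: head width from both heights; bar near-top edge in scene vs top view
p1=wcast([(237,60),(328,60),(255,100),(309,100)],28,s);print(np.linalg.norm(p1[0]-p1[1]),np.linalg.norm(p1[2]-p1[3]))
im=cv2.imread("pics/w1.png");g=im[150,240:320].astype(int).sum(1);print(g[20:60]);print(im[75,240:320].astype(int).sum(1)[10:70])
E
```

```text
6 [[-30.7, -28.4], [2.1, -33.3], [8.2, -40.1]]
20 [[-21.7, -10.6], [10.2, -15.4], [16.2, -22.0]]
28 [[-16.6, -0.4], [14.9, -5.1], [20.8, -11.7]]
34 [[-12.7, 7.2], [18.4, 2.6], [24.3, -3.9]]
40 [[-8.9, 14.9], [21.9, 10.3], [27.7, 3.9]]
48.2746483708756 28.68701860495638
[601 605 605 602 610 565 643 725 731 735 741 745 739 737 739 739 740 731
 732 733 731 740 741 743 739 739 734 721 571 503 511 460 348 327 316 316
 305 302 309 295]
[344 342 333 335 341 328 237 218 233 259 265 259 262 256 262 265 270 268
 257 262 258 270 264 269 266 254 260 257 263 266 261 256 257 256 266 258
 260 263 256 266 263 264 263 258 263 271 267 274 263 257 231 225 221 292
 289 288 289 275 280 284]
```

apply_moves --pt "0 0 0 0 1" --pt "0 0 0 0 1" --pt "0 0 0 0 1" --pt "0 0 0 0 1" --pt "0 0 0 0 1"

```text
time_s: 4.0
ee_pos: [460.2, 157.0, 6.1]
ee_rot: [180.0, -0.0, 132.2]
force: [-0.4, 0.0, 0.3]
gripper_width: 37.6
gripper_force: 0.0
```

apply_moves --pt "0 0 0 0 1" --pt "0 0 0 0 1" --pt "0 0 0 0 1" --pt "0 0 0 0 1" --pt "0 0 0.003 0 1"

```text
time_s: 4.5
ee_pos: [460.6, 157.1, 3.2]
ee_rot: [179.9, 0.0, 132.2]
force: [-0.2, 0.0, 0.1]
gripper_width: 77.2
gripper_force: 0.0
```

apply_moves --pt "0 0 0.002 0 1" --pt "0 0 0.004 0 1" --pt "0 0 0.004 0 1"

```text
time_s: 4.8
ee_pos: [460.0, 156.9, -1.3]
ee_rot: [-180.0, -0.0, 132.2]
force: [0.1, 0.2, -0.4]
gripper_width: 91.3
gripper_force: 0.0
```

apply_moves --pt "0 0 0.002 0 1" --pt "0 0 0.004 0 1" --pt "0 0 0.006 0 1" --pt "0 0 0.007 0 1" --pt "0 0 0.007 0 1"

```text
time_s: 5.3
ee_pos: [460.1, 157.0, -8.2]
ee_rot: [-180.0, -0.0, 132.2]
force: [-0.1, 0.3, -0.5]
gripper_width: 90.8
gripper_force: 0.0
```

```bash
python3 - <<'E'
from h import *
s=env.state();print(s["ee_pos"],s["force"])
w=cams.grab_frame("wrist");t=cams.grab_frame("scene")
cv2.imwrite("pics/w5.png",np.hstack([cv2.resize(w[150:390,100:460],(420,280),interpolation=2),cv2.resize(t[195:265,290:380],(360,280),interpolation=2)]))
E
```

```text
[460.07976914 156.98353226  -8.15499164] [-0.14033098  0.25666205 -0.47047823]
```

View pics/w5.png

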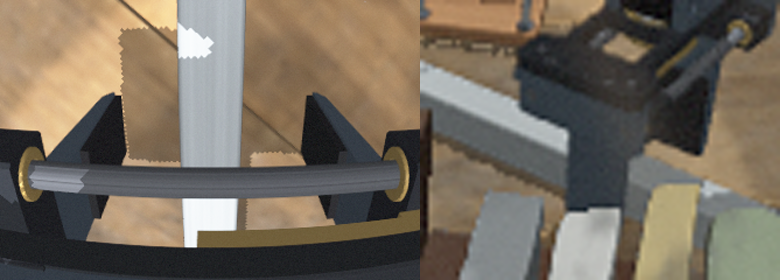

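At a reported z of −8 the open fingers, either side of the bar, still touch nothing. The reported height therefore reads at least 22 mm low. I'll feel gently for the table.

apply_moves --pt "0 0 0.002 0 1" --pt "0 0 0.004 0 1" --pt "0 0 0.006 0 1" --pt "0 0 0.006 0 1"

```text
time_s: 5.8
ee_pos: [460.0, 156.9, -14.3]
ee_rot: [-180.0, -0.0, 132.2]
force: [0.3, 0.2, -0.2]
gripper_width: 91.2
gripper_force: 0.0
```

apply_moves --pt "0 0 0.001 0 1" --pt "0 0 0.002 0 1" --pt "0 0 0.003 0 1" --pt "0 0 0.003 0 1"

```text
time_s: 6.2
ee_pos: [460.1, 157.0, -17.1]
ee_rot: [-180.0, -0.0, 132.2]
force: [-0.5, 0.2, 0.2]
gripper_width: 91.3
gripper_force: 0.0
```

apply_moves --pt "0 0 0.001 0 1" --pt "0 0 0.002 0 1" --pt "0 0 0.003 0 1" --pt "0 0 0.003 0 1"

```text
time_s: 6.6
ee_pos: [460.1, 157.0, -20.1]
ee_rot: [-180.0, -0.0, 132.2]
force: [0.4, -0.1, 1.3]
gripper_width: 91.6
gripper_force: 0.0
```

apply_moves --pt "0 0 0.001 0 1" --pt "0 0 0.001 0 1"

```text
time_s: 6.8
ee_pos: [460.2, 157.0, -21.1]
ee_rot: [-180.0, -0.0, 132.2]
force: [-0.3, 0.2, -0.6]
gripper_width: 91.3
gripper_force: 0.0
```

apply_moves --pt "0 0 0.001 0 1" --pt "0 0 0.001 0 1"

```text
time_s: 7.0
ee_pos: [460.2, 157.0, -22.1]
ee_rot: [-180.0, -0.0, 132.2]
force: [0.5, 0.4, 0.1]
gripper_width: 91.3
gripper_force: 0.0
```

apply_moves --pt "0 0 0.001 0 1" --pt "0 0 0.002 0 1" --pt "0 0 0.002 0 1"

```text
time_s: 7.3
ee_pos: [460.1, 157.0, -24.1]
ee_rot: [-180.0, -0.0, 132.2]
force: [0.5, -0.1, 0.1]
gripper_width: 91.2
gripper_force: 0.0
```

apply_moves --pt "0 0 0.001 0 1" --pt "0 0 0.002 0 1" --pt "0 0 0.002 0 1"

```text
time_s: 7.6
ee_pos: [460.3, 157.0, -25.6]
ee_rot: [180.0, 0.0, 132.2]
force: [-0.1, -0.5, 4.1]
gripper_width: 91.1
gripper_force: 2.1
```

apply_moves --pt "0 0 0.001 0 1" --pt "0 0 0.002 0 1" --pt "0 0 0.002 0 1"

```text
time_s: 7.9
ee_pos: [460.3, 157.1, -25.7]
ee_rot: [180.0, 0.0, 132.2]
force: [-5.1, -1.4, 22.8]
gripper_width: 90.9
gripper_force: 11.4
```

The table is at a reported z of −25.6, so true z is reported z plus 25.6. I'll rise to about 5 mm above the table and grip.

apply_moves --pt "0 0 -0.004 0 1" --pt "0 0 -0.008 0 0.5" --pt "0 0 -0.008 0 -0.3" --pt "0 0 -0.008 0 -1" --pt "0 0 -0.008 0 -1"

```text
time_s: 8.4
ee_pos: [460.0, 157.0, -20.3]
ee_rot: [-180.0, -0.0, 132.2]
force: [0.0, -0.4, -0.4]
gripper_width: 61.7
gripper_force: 0.0
```

apply_moves --pt "0 0 0 0 -1" --pt "0 0 0 0 -1" --pt "0 0 0 0 -1" --pt "0 0 0 0 -1" --pt "0 0 0 0 -1"

```text
time_s: 8.9
ee_pos: [459.4, 156.5, -20.1]
ee_rot: [-179.9, -0.0, 132.2]
force: [-1.1, -2.2, 0.6]
gripper_width: 29.6
gripper_force: 55.0
```

apply_moves --pt "0 0 0 0 -1" --pt "0 0 0 0 -1" --pt "0 0 0 0 -1"

```text
time_s: 9.2
ee_pos: [459.5, 156.5, -20.1]
ee_rot: [-179.9, -0.0, 132.2]
force: [-2.5, -3.4, 2.1]
gripper_width: 29.5
gripper_force: 55.0
```

```bash
python3 - <<'E'
from h import *
s=env.state();print(s["ee_pos"],s["force"],s["torque"],s["gripper_width"],s["gripper_force"])
E
```

```text
[459.46277621 156.52133122 -20.11229976] [-2.54343111 -3.42143909  2.14599418] [-0.78997091  0.52481902  0.23419508] 29.457720473445313 54.96346950531006
```

apply_moves --pt "0 0 -0.005 0 -1" --pt "0 0 -0.012 0 -1" --pt "0 0 -0.02 0 -1" --pt "0 0 -0.02 0 -1" --pt "0 0 -0.02 0 -1"

```text
time_s: 9.7
ee_pos: [460.5, 157.2, 0.3]
ee_rot: [179.9, 0.0, 132.2]
force: [1.0, 0.1, -8.2]
gripper_width: 29.5
gripper_force: 54.9
```

apply_moves --pt "0 0 0 0 -1" --pt "0 0 0 0 -1" --pt "0 0 0 0 -1" --pt "0 0 0 0 -1"

```text
time_s: 10.1
ee_pos: [460.1, 157.0, -0.1]
ee_rot: [-180.0, -0.0, 132.2]
force: [0.4, 0.1, -7.6]
gripper_width: 29.4
gripper_force: 54.9
```

```bash
python3 - <<'E'
from h import *
for i in range(4):
    s=env.state();A=R.from_euler("xyz",s["ee_rot"],degrees=True).as_matrix();print(s["ee_pos"],s["ee_rot"],s["force"],s["torque"],"tool",s["force"]@A,s["torque"]@A)
    w=cams.grab_frame("wrist")
    if not i: cv2.imwrite("pics/w6.png",w)
E
```

```text
[ 4.60132503e+02  1.56983633e+02 -1.41348007e-01] [-1.79987189e+02 -1.26231722e-02  1.32165663e+02] [ 0.39693426  0.12818754 -7.59249823] [-0.15620608 -0.04051474 -0.01368914] tool [-0.17311189  0.38195743  7.59237505] [ 0.07482465 -0.14297457  0.0137376 ]
[ 4.60172444e+02  1.57011470e+02 -7.96277200e-02] [-1.79992249e+02 -9.87972954e-03  1.32166711e+02] [ 0.4666397  -0.13589859 -7.42439681] [-0.15019457 -0.0885359   0.03710679] tool [-0.41525813  0.25564793  7.4242908 ] [ 0.03520818 -0.17076172 -0.03707762]
[ 4.60207267e+02  1.57007715e+02 -4.19118901e-02] [-1.79995137e+02 -7.37139882e-03  1.32167524e+02] [-0.81052832 -0.45809883 -8.35607791] [-0.12443846 -0.04661769  0.02360811] tool [ 0.20349699 -0.90756434  8.35618122] [ 0.0489863  -0.12352843 -0.02359133]
[ 4.60229657e+02  1.57014134e+02 -3.06681568e-02] [-1.79999232e+02 -6.25998561e-03  1.32166123e+02] [-0.04710935  0.24801448 -7.48044081] [-0.13764457 -0.05495194  0.00368778] tool [0.21463512 0.13167049 7.48046254] [ 0.05166832 -0.1389107  -0.00368027]
```

The trial lift shows a load of about 7.7 N, with the balance point about 18 mm further towards the head. I'll set it down, let go, and take hold again there.

apply_moves --pt "0 0 0.006 0 -1" --pt "0 0 0.012 0 -1" --pt "0 0 0.017 0 -1" --pt "0 0 0.02 0 -1" --pt "0 0 0.02 0 -1"

```text
time_s: 10.8
ee_pos: [460.0, 157.0, -20.1]
ee_rot: [-180.0, -0.0, 132.2]
force: [0.1, -0.2, -5.3]
gripper_width: 29.9
gripper_force: 55.0
```

apply_moves --pt "0 0 0 0 -1" --pt "0 0 0 0 -0.3" --pt "0 0 0 0 0" --pt "0 0 0 0 0.2" --pt "0 0 0 0 0.2"

```text
time_s: 11.3
ee_pos: [460.9, 157.2, -19.5]
ee_rot: [179.9, 0.0, 132.2]
force: [-0.5, 0.2, 0.1]
gripper_width: 52.7
gripper_force: 0.0
```

apply_moves --pt "0 0 0 0 0.2" --pt "0 0 0 0 0.2" --pt "0.009 0 0 0 0.2" --pt "0.018 0 0 0 0.2" --pt "0.018 0 0 0 0.2"

```text
time_s: 11.8
ee_pos: [446.8, 171.1, -20.1]
ee_rot: [-180.0, -0.0, 132.2]
force: [-0.4, 0.4, -0.6]
gripper_width: 55.1
gripper_force: 0.0
```

apply_moves --pt "0 0 0 0 -1" --pt "0 0 0 0 -1" --pt "0 0 0 0 -1" --pt "0 0 0 0 -1" --pt "0 0 0 0 -1"

```text
time_s: 12.3
ee_pos: [448.2, 170.2, -19.9]
ee_rot: [180.0, -0.0, 132.2]
force: [-0.5, 0.3, 1.0]
gripper_width: 29.6
gripper_force: 55.0
```

apply_moves --pt "0 0 0 0 -1" --pt "0 0 0 0 -1" --pt "0 0 0 0 -1" --pt "0 0 0 0 -1"

```text
time_s: 12.7
ee_pos: [448.2, 170.2, -20.0]
ee_rot: [180.0, 0.0, 132.2]
force: [0.2, -1.4, 0.4]
gripper_width: 29.4
gripper_force: 55.0
```

Now lift to carrying height and check the balance.

apply_moves --pt "0 0 -0.005 0 -1" --pt "0 0 -0.015 0 -1" --pt "0 0 -0.03 0 -1" --pt "0 0 -0.045 0 -1" --pt "0 0 -0.06 0 -1"

```text
time_s: 13.2
ee_pos: [447.3, 170.2, 40.5]
ee_rot: [-179.9, -0.0, 132.2]
force: [0.7, 0.2, -8.5]
gripper_width: 29.6
gripper_force: 55.0
```

apply_moves --pt "0 0 -0.03 0 -1" --pt "0 0 -0.06 0 -1" --pt "0 0 -0.08 0 -1" --pt "0 0 -0.08 0 -1" --pt "0 0 -0.08 0 -1"

```text
time_s: 13.7
ee_pos: [447.2, 170.1, 119.5]
ee_rot: [-179.9, -0.0, 132.2]
force: [-0.6, -0.1, -7.8]
gripper_width: 29.6
gripper_force: 55.0
```

```bash
python3 - <<'E'
from h import *
t=[]
for i in range(4):
    s=env.state();A=R.from_euler("xyz",s["ee_rot"],degrees=True).as_matrix();t.append(np.r_[s["force"]@A,s["torque"]@A])
    w=cams.grab_frame("wrist")
print(np.mean(t,0).round(3),s["ee_pos"])
E
```

```text
[ 1.590e-01 -3.820e-01  8.157e+00  5.200e-02  5.000e-03  2.100e-02] [446.66161059 169.85303012 118.3477884 ]
```

Balanced: the moment is about 0. Now carry it over, turning as it goes.

apply_moves --pt "-0.02 -0.007 0 0.06 -1" --pt "-0.05 -0.019 0 0.15 -1" --pt "-0.08 -0.03 0 0.25 -1" --pt "-0.11 -0.041 0 0.35 -1" --pt "-0.14 -0.052 0 0.45 -1"

```text
time_s: 14.4
ee_pos: [503.3, 30.5, 118.9]
ee_rot: [-179.9, -0.0, 106.2]
force: [-0.5, 0.5, -7.5]
gripper_width: 29.5
gripper_force: 55.0
```

apply_moves --pt "-0.04 0.004 0 0.09 -1" --pt "-0.08 0.007 0 0.19 -1" --pt "-0.12 0.011 0 0.29 -1" --pt "-0.16 0.015 0 0.39 -1" --pt "-0.2 0.0185 0 0.466 -1"

```text
time_s: 14.9
ee_pos: [577.6, -156.4, 118.4]
ee_rot: [-179.9, -0.0, 79.5]
force: [0.6, 0.5, -8.6]
gripper_width: 29.6
gripper_force: 55.0
```

apply_moves --pt "-0.03 0.019 0 0 -1" --pt "-0.06 0.038 0 0 -1" --pt "-0.085 0.053 0 0 -1" --pt "-0.093 0.058 0 0 -1" --pt "-0.093 0.058 0 0 -1"

```text
time_s: 15.4
ee_pos: [617.8, -257.9, 118.0]
ee_rot: [-179.8, -0.0, 79.6]
force: [0.5, 0.9, -7.2]
gripper_width: 30.3
gripper_force: 55.0
```

```bash
python3 - <<'E'
from h import *
s=env.state();print(s["ee_pos"],s["ee_rot"],s["torque"])
w=cams.grab_frame("wrist");t=cams.grab_frame("scene")
cv2.imwrite("pics/w7.png",np.hstack([w[:,80:480],cv2.resize(t[120:225,190:290],(400,420),interpolation=2)]))
cv2.imwrite("pics/scene7.png",t);cv2.imwrite("pics/wr7.png",w)
E
```

```text
[ 617.82478537 -257.93038111  117.97080911] [-1.79846964e+02 -4.24160004e-02  7.95827750e+01] [ 0.00658189  0.09531963 -0.01779264]
```

View pics/w7.png

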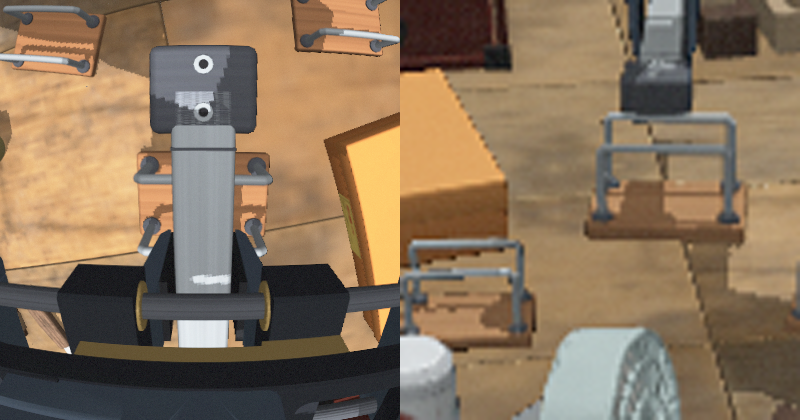

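The wrist view shows the bar square and centred over the stand. The near rail crosses at row 180 with ends at columns 217 and 352, and the bar's centre is at column 284.

```bash
python3 - <<'E'
from h import *
s=env.state();s["ee_pos"]=s["ee_pos"]+[0,0,25.6]
A=R.from_euler("xyz",s["ee_rot"],degrees=True).as_matrix()
p=wcast([(217,180),(352,180)],78,s);print(((p-s["ee_pos"])@A).round(1))
p=wcast([(284,47),(284,125),(231,60),(336,60)],118+25.6+28-5.5,s);print(((p-s["ee_pos"])@A).round(1))
E
```

```text
[[ 25.6 -55.2  66.5]
 [ 25.8  58.5  66.1]]
[[118.2   0.8 -21.6]
 [ 75.6   0.8 -21.7]
 [111.6 -27.4 -21.6]
 [111.6  28.5 -21.7]]
```

apply_moves --pt "0.001 0 0.012 0 -1" --pt "0.001 0 0.027 0 -1" --pt "0.001 0 0.04 0 -1" --pt "0.001 0 0.05 0 -1" --pt "0.001 0 0.052 0 -1"

```text
time_s: 16.0
ee_pos: [617.1, -254.8, 66.0]
ee_rot: [-179.8, -0.1, 79.7]
force: [0.1, 0.7, -8.4]
gripper_width: 29.9
gripper_force: 55.0
```

apply_moves --pt "0 0 0.002 0 -1" --pt "0 0 0.003 0 -1" --pt "0 0 0.004 0 -1" --pt "0 0 0.004 0 -1"

```text
time_s: 16.4
ee_pos: [618.6, -256.0, 64.4]
ee_rot: [180.0, 0.0, 79.7]
force: [-0.3, -0.5, -8.0]
gripper_width: 29.5
gripper_force: 55.0
```

apply_moves --pt "0 0 0.001 0 -1" --pt "0 0 0.002 0 -1" --pt "0 0 0.003 0 -1" --pt "0 0 0.003 0 -1"

```text
time_s: 16.8
ee_pos: [618.2, -255.8, 60.8]
ee_rot: [-180.0, -0.0, 79.7]
force: [0.3, 0.8, -7.6]
gripper_width: 29.9
gripper_force: 55.0
```

apply_moves --pt "0 0 0.001 0 -1" --pt "0 0 0.0015 0 -1" --pt "0 0 0.0015 0 -1"

```text
time_s: 17.1
ee_pos: [618.5, -255.9, 60.0]
ee_rot: [180.0, 0.0, 79.7]
force: [-0.3, 0.7, -4.8]
gripper_width: 29.7
gripper_force: 55.0
```

apply_moves --pt "0 0 0.0007 0 -1" --pt "0 0 0.0007 0 -1" --pt "0 0 0.0007 0 -1"

```text
time_s: 17.4
ee_pos: [618.5, -255.9, 60.0]
ee_rot: [179.9, 0.0, 79.7]
force: [-2.8, 2.0, 3.9]
gripper_width: 29.5
gripper_force: 55.0
```

apply_moves --pt "0 0 0 0 -0.35" --pt "0 0 0 0 -0.2" --pt "0 0 0 0 0" --pt "0 0 0 0 0.2" --pt "0 0 0 0 0.3"

```text
time_s: 17.9
ee_pos: [618.7, -256.0, 58.6]
ee_rot: [180.0, 0.0, 79.7]
force: [-0.4, -0.6, 0.2]
gripper_width: 57.2
gripper_force: 0.0
```

apply_moves --pt "0 0 0 0 0.3" --pt "0 0 -0.01 0 0.3" --pt "0 0 -0.04 0 0.3" --pt "0 0 -0.08 0 0.3" --pt "0 0 -0.12 0 0.3"

```text
time_s: 18.4
ee_pos: [618.2, -255.8, 180.6]
ee_rot: [-180.0, -0.0, 79.7]
force: [1.1, -0.2, -0.9]
gripper_width: 59.3
gripper_force: 0.0
```

```bash
python3 - <<'E'
from h import *
print(env.state()["force"])
w=cams.grab_frame("wrist");t=cams.grab_frame("scene")
cv2.imwrite("pics/w8.png",np.hstack([w[:,80:480],cv2.resize(t[100:225,170:290],(400,420),interpolation=2)]))
E
```

```text
[ 1.07865309 -0.2186031  -0.9199051 ]
```

View pics/w8.png

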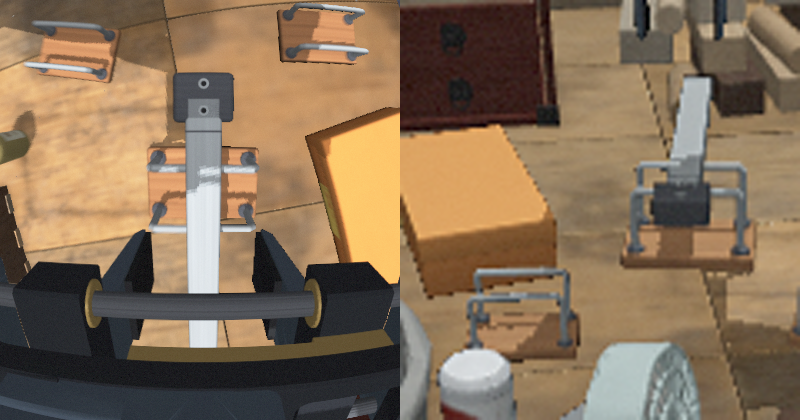

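The bar lies across both rails (rows 168 and 228), square and centred. The gripper is clear of it.

```bash
python3 -c "
from workcell import env
print(env.job_done())"
```

```text
the job is handed in; nothing more can be done
None
```

The steel bar now lies level across both rails of the largest stand with its balance point midway between them, after a low trial lift and a new grip where it balanced; I handed the job in at about 18.5 s of the 58 s, and the can, bottle and slip stone were not touched.

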